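# Weigh the strip carton on the free scale

## Task

Weigh the blue-and-white carton of test strips: set it flat and upright in the middle of the platter of the scale that is free (the other scale has the white jar on it) and let go of it. Then press the green button of that same scale fully down and let it come up again, leaving the carton lying on the platter. Do not press the other scale's button, and do not shift the jar, the buffer bottle or the tape roll.

Things in the scene. Friction and masses are not known exactly. Their poses are not given: they have to be found in the camera images.
- strip_box: blue-and-white carton of test strips, 62 (its x) x 119 (its y) x 56 mm high, 90 g, loose; stands flat on the desk. Origin: centre of its underside, z up. Grasp it across its 62 mm side (its x)
- scale_a: one of two identical white bench scales, 200 (x) x 130 (y) mm, fixed on a black mat (215 x 145 x 3 mm). Console with display and green button in front (-x), platter behind. Origin: under its middle, on the mat. Heights over the desk: housing 29, console 49, button collar (46 across) 61 mm. Either scale may stand left or right and either may be the free one: the jar tells
- scale_b: the other white bench scale, same in every respect as scale_a
- scale_a_platter (a point): middle of the top of scale_a's square steel platter (122 x 122 mm, top 38 mm above the desk, level); axes as the scale's
- scale_b_platter (a point): the same point of scale_b
- scale_a_button_top (a point): centre of the top of scale_a's round green push button (30 mm across), 73 mm above the desk when up; it goes straight down; moves with the button. It lies 108 mm before (-x) and 25 mm to the left (+y) of the platter's middle
- scale_b_button_top (a point): the same point of scale_b
- scale_a_button (a joint): how far scale_a's button is pressed, m: 0 up, 0.008 fully down; a spring returns it (about 5 N at full depth)
- scale_b_button (a joint): the same for scale_b
- wide_jar: white wide-necked jar with screw lid, 71 mm across, 125 mm high, loose; stands on the platter of the scale that is not free. Origin: centre of its underside
- reagent_bottle: white buffer bottle with a cream cap, 64 mm across, 164 mm high, standing loose on the desk as a bystander. Origin: centre of its underside
- tape_roll: beige roll of adhesive tape, 98 mm across, 18 mm high, lying loose on the desk as a bystander. Origin: centre of its underside
Things that resemble listed ones, but are neither listed nor needed, are in the scene too. What is shaped like the wide_jar but red is not meant.

How it is judged:
On the way, in this order (a step that is already met when the one before it is completed fails the run):
1. the carton lies flat on the free scale's platter, its middle within 30 mm of the platter's middle, let go, that scale's button up (((horizontal distance between wide_jar and scale_b_platter below 0.08 m and horizontal distance between strip_box and scale_a_platter below 0.03 m and z of strip_box in the frame of scale_a_platter between -0.004 and 0.004 m and angle between strip_box's own z axis and vertical below 0.1 rad and linear speed of strip_box below 0.02 m/s and contact force between the fingers and strip_box below 0.1 N and value of joint scale_a_button below 0.0015 m) or (horizontal distance between wide_jar and scale_a_platter below 0.08 m and horizontal distance between strip_box and scale_b_platter below 0.03 m and z of strip_box in the frame of scale_b_platter between -0.004 and 0.004 m and angle between strip_box's own z axis and vertical below 0.1 rad and linear speed of strip_box below 0.02 m/s and contact force between the fingers and strip_box below 0.1 N and value of joint scale_b_button below 0.0015 m))), for 0.2 s.
2. with the carton on the platter, the free scale's button is pressed down by at least 6.5 of its 8 mm (((horizontal distance between wide_jar and scale_b_platter below 0.08 m and horizontal distance between strip_box and scale_a_platter below 0.03 m and z of strip_box in the frame of scale_a_platter between -0.004 and 0.004 m and angle between strip_box's own z axis and vertical below 0.1 rad and value of joint scale_a_button above 0.0065 m) or (horizontal distance between wide_jar and scale_a_platter below 0.08 m and horizontal distance between strip_box and scale_b_platter below 0.03 m and z of strip_box in the frame of scale_b_platter between -0.004 and 0.004 m and angle between strip_box's own z axis and vertical below 0.1 rad and value of joint scale_b_button above 0.0065 m))), for 0.05 s.
At the end, for the whole second after the job is handed in: The carton rests flat and upright on the platter of the scale that was free, its middle within 30 mm of the platter's middle (any yaw), and that scale's button, pressed at least 6.5 mm down after the carton was set there, is up again (within 1.5 mm) (((horizontal distance between wide_jar and scale_b_platter below 0.08 m and horizontal distance between strip_box and scale_a_platter below 0.03 m and z of strip_box in the frame of scale_a_platter between -0.004 and 0.004 m and angle between strip_box's own z axis and vertical below 0.1 rad and linear speed of strip_box below 0.02 m/s and value of joint scale_a_button below 0.0015 m) or (horizontal distance between wide_jar and scale_a_platter below 0.08 m and horizontal distance between strip_box and scale_b_platter below 0.03 m and z of strip_box in the frame of scale_b_platter between -0.004 and 0.004 m and angle between strip_box's own z axis and vertical below 0.1 rad and linear speed of strip_box below 0.02 m/s and value of joint scale_b_button below 0.0015 m))); the robot touches nothing.
It fails at once if the button of the scale with the jar is pressed (more than 2 mm) ((horizontal distance between wide_jar and scale_a_platter below 0.08 m and value of joint scale_a_button above 0.002 m) or (horizontal distance between wide_jar and scale_b_platter below 0.08 m and value of joint scale_b_button above 0.002 m)).
It fails at once if the jar is shifted more than 20 mm or tipped (distance of wide_jar from where it was at the start of the episode above 0.02 m or angle between wide_jar's own z axis and vertical above 0.3 rad).
It fails at once if the buffer bottle is shifted more than 20 mm or tipped (distance of reagent_bottle from where it was at the start of the episode above 0.02 m or angle between reagent_bottle's own z axis and vertical above 0.3 rad).
It fails at once if the tape roll is shifted more than 20 mm (distance of tape_roll from where it was at the start of the episode above 0.02 m).
It also fails if it takes over 58 s, if anything falls off the work surface, if the arm or the gripper's body presses on something with over 40 N, if the wrist force passes 120 N, or if a joint passes its speed limit or range.

## Robot

A 6-joint arm with a two-finger parallel gripper is mounted at the origin on a cart in front of the work surface, level with it; the furniture and walls round the work are solid. World frame = base frame: x ahead of the robot, y to its left, z up, the work surface at z = 0. Lengths are in m, angles in rad, forces in N, time in s.
With the tool pointing down it reaches from about 0.275 to 0.875 m from the base axis. Payload 12.5 kg.
Tool frame: the origin (TCP) lies midway between the tips of the shut fingers; the grasp point (between the pads) lies r.grasp_offset behind it (r.grasp_offset is the distance from the TCP to the grasp point, in m); z points along the fingers, y is the line along which they close (so a half turn about z gives the same grasp; the last joint's range is limited). The gripper opens to 85 mm and grips with 20 to 120 N. Pads are 22 mm wide; open, the fingers measure 114 mm over their backs; the gripper's body (76 mm by 85 mm) begins 54 mm behind the grasp point. The pads swing forward as they close: fully open they stand 13 mm farther back than shut.
Start: joints at [-1.388, 0.351, 1.652, -0, 1.139, -0.085], TCP at [0.146, -0.53, 0.231] pointing down, gripper open.
Joint ranges: [-2.75, 2.75], [-0.79, 2.1], [0.01, 2.65], [-1.57, 4.71], [0.07, 3.14], [-2.87, 2.87]. Speed limits (rad/s): [2.22, 2.22, 2.79, 3.14, 3.14, 3.14].

## Interface

Orientations are given as a unit quaternion [x, y, z, w].
In Python, from plant import r, vision, workorder gives the robot as it stands. The module is installed in compiled form; this text tells all that it offers.
- The arm moves only by the tool servo_tool, never from a script. Its argument "rows" is one flat list of numbers, 7 for each row, row after row: the opening, from 0 (shut) to 1 (fully open), then the shift along the tool's x, y, z each as a share of 100 cm, from -1 to 1, then the turn, a rotation vector about the tool's x, y, z each as a share of 60 degrees, from -1 to 1. A call has 1 to 8 rows; each row is the pose to reach, as a shift and turn from the pose commanded when the call began, along the tool's axes at that moment; what a row does not reach only later rows make up. A row lasts 1/8 s, in which the tool goes at most 62.5 mm and 10.7 degrees, less where a joint would pass 70% of its speed; a pose out of reach is approached as far as the arm can. A call with a number of a shift or a turn outside -1 to 1 is refused whole. A call with a gripper value outside its range is refused whole. The fingers move at their own pace and stop on an object; "force" is the grip in N (left out, the last holds). Time passes only in rows, so rows that repeat a pose let the fingers close. It gives the time, the measured TCP pose, the force, the opening and the grip force at its end, in the units of the state.
- r.get_obs(): the state, without advancing time (a new reading comes with each control period).
- vision.read_camera(name): name is "scene" or "top" or "wrist"; returns a dict with "img" (384x512x3 uint8, red, green, blue), "vertical_fov" (degrees; the focal length in pixels is half the picture's height over the tangent of half this angle, whatever the lens; pixels are square), "cx", "cy" (the principal point, pixels), "cam_to_world" (4x4, takes a point from camera to world coordinates). Camera axes: x right, y up, looking along -z (the intrinsics and any distortion apply to the point x, -y, -z); pixel columns grow to the right and rows downward; lengths in m; the calibration is good to about 2 mm. A picture is of the moment at which its call begins. There is no depth.
- workorder.sign_off(): hands the job in; it is judged then, once.
The state is a dict: "t": time; "joints": joint angles; "joint_vel": joint speeds; "tau": joint torques, N m; "tool_pos": TCP position; "ee_rot": TCP orientation; "ft_force": force on the tool from outside, world axes, zero at the start; "moment": the same for the moment, N m; "width": finger opening in m; "finger_force": force on a finger pad.
Only numpy, scipy, OpenCV 4.12 (cv2) and the standard library are available. Lean on these libraries where they do the work, as an engineer would, in place of code of your own. Each camera call takes 0.05 s, during which the arm holds its last target. There are 200 camera calls.

## Working session

There is one attempt and no reset: what is moved stays moved. The work goes in short steps, Python scripts to look and compute and a tool call to move; the robot and the scene stay as the last step left them, time stands still between calls to the robot, and variables do not carry over. Pictures are saved under pics/ and viewed, at most 10 in all, crops included, and the job is handed in when it is done.

Besides the shell and the picture viewer there is one more tool, called after "Call:" as name(argument=value, ...) on one line, values as JSON. servo_tool: Moves the arm, as the interface text tells. Shift numbers are shares of 100 cm and turn numbers shares of 60 degrees, none past 1 either way. Its arguments: {"type":"object","properties":{"rows":{"type":"array"},"force":{"type":"number"}},"required":["rows"]}

```bash
mkdir -p pics; cat > h.py <<'E'
import numpy as np, cv2
from plant import r, vision, workorder
def cam(n):
    c=vision.read_camera(n); return c
def ray(c,u,v):
    f=c["img"].shape[0]/2/np.tan(np.radians(c["vertical_fov"])/2)
    T=np.array(c["cam_to_world"]); d=T[:3,:3]@np.array([(u-c["cx"])/f,-(v-c["cy"])/f,-1.])
    return T[:3,3],d
def onz(c,u,v,z):
    o,d=ray(c,u,v); return o+d*(z-o[2])/d[2]
def proj(c,p):
    f=c["img"].shape[0]/2/np.tan(np.radians(c["vertical_fov"])/2)
    T=np.array(c["cam_to_world"]); q=T[:3,:3].T@(np.array(p)-T[:3,3])
    return c["cx"]+f*q[0]/-q[2], c["cy"]+f*q[1]/q[2]
def save(c,n,crop=None,k=1):
    im=c["img"][:,:,::-1]
    if crop: a,b,x,y=crop; im=im[b:y,a:x]
    cv2.imwrite("pics/"+n,cv2.resize(im,None,fx=k,fy=k,interpolation=cv2.INTER_CUBIC))
E
python3 - <<'E'
from h import *
for n in("top","scene"):
    c=cam(n); save(c,n+"1.png",k=1.5); print({k:v for k,v in c.items() if k!="img"})
print(r.get_obs(), r.grasp_offset)
E
```

```text
{'vertical_fov': 50.02934762240725, 'cx': 252.20906043575883, 'cy': 185.32439569833033, 'cam_to_world': array([[-0.02761249,  0.9849225 , -0.17077825,  0.3091211 ],
       [-0.9995577 , -0.02531743,  0.01560253, -0.0850645 ],
       [ 0.01104362,  0.17113354,  0.98518595,  1.12070587],
       [ 0.        ,  0.        ,  0.        ,  1.        ]])}
{'vertical_fov': 55.745214468039585, 'cx': 250.2990879898472, 'cy': 192.81126247027203, 'cam_to_world': array([[-0.91455059,  0.2530997 , -0.31549605,  0.16359744],
       [-0.4044436 , -0.56307839,  0.72067198,  0.65326722],
       [ 0.00475286,  0.78669134,  0.61732823,  0.7317744 ],
       [ 0.        ,  0.        ,  0.        ,  1.        ]])}
{'t': 0.1, 'joints': array([-1.38758487e+00,  3.51206560e-01,  1.65234297e+00,  1.23486238e-05,
        1.13911775e+00, -8.45920567e-02]), 'joint_vel': array([-1.73211740e-04, -5.85844156e-04, -2.31080039e-03, -1.99924927e-04,
        2.33127374e-05, -1.95003285e-06]), 'tau': array([ 1.50120661e-03, -5.06832218e+01, -2.91876912e+01,  1.07272484e-06,
        2.68040953e-03, -2.26642914e-05]), 'tool_pos': array([ 0.14551544, -0.53009506,  0.23080551]), 'ee_rot': array([ 9.91048749e-01,  1.33499395e-01, -2.08842402e-05, -5.36935035e-04]), 'ft_force': array([-0.31590199,  0.44554605, -0.26198925]), 'moment': array([ 0.03086826, -0.01508827, -0.05025505]), 'finger_force': 0.0, 'width': 0.08545320032721741} 0.0187
```

View pics/top1.png

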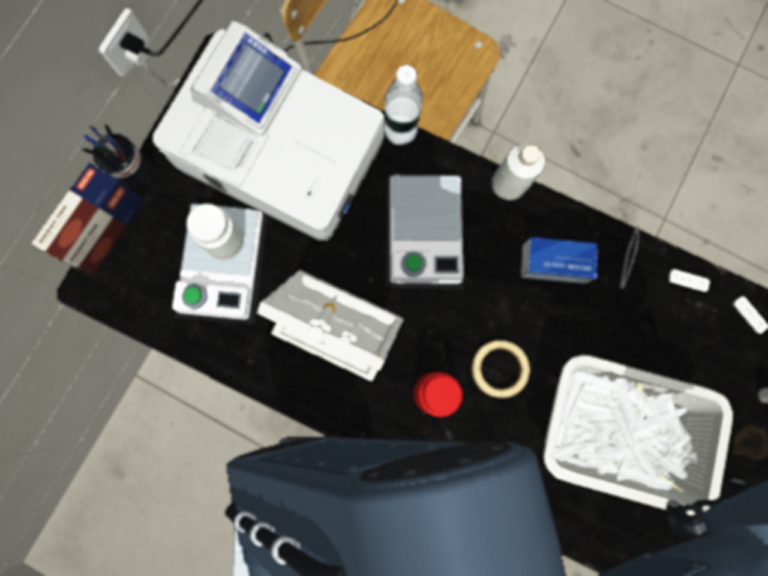

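View pics/scene1.png

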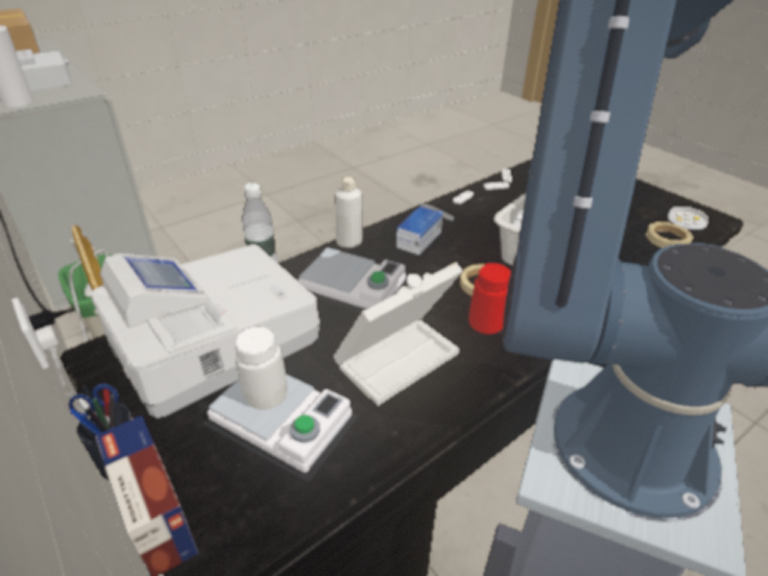

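The top picture (in 512-wide pixels) shows the free scale at about (284,153), with its green button at (276,175). The scale with the white jar is at (145,173), and the blue carton is at (373,173). The buffer bottle is at (345,115), the tape roll at (334,246) and a red decoy jar at (292,263). I see only one blue-and-white carton on the desk; the red, white and blue boxes at (58,147) don't fit. I'll measure next and confirm with a crop.

```bash
python3 - <<'E'
from h import *
c=cam("top"); s=cam("scene")
save(c,"crop1.png",(240,90,420,270),3.3)
def blobs(c,lo,hi,amin):
    h=cv2.cvtColor(c["img"],cv2.COLOR_RGB2HSV); m=cv2.inRange(h,lo,hi)
    n,l,st,ce=cv2.connectedComponentsWithStats(m)
    return [(l==i,st[i],ce[i]) for i in range(1,n) if st[i][4]>amin]
print("green top z73")
for m,st,ce in blobs(c,(45,80,40),(85,255,255),60): print(st,ce.round(1),onz(c,*ce,.073).round(4))
print("green scene z73")
for m,st,ce in blobs(s,(45,80,40),(85,255,255),60): print(st,ce.round(1),onz(s,*ce,.073).round(4))
print("blue")
for n,k in(("top",c),("scene",s)):
  for m,st,ce in blobs(k,(100,120,60),(125,255,255),150):
    print(n,st,ce.round(1),onz(k,*ce,.056).round(4))
    ct=max(cv2.findContours(m.astype('uint8'),0,2)[0],key=cv2.contourArea)
    ((u,v),wh,a)=cv2.minAreaRect(ct); P=cv2.boxPoints(((u,v),wh,a))
    W=np.array([onz(k,*p,.056)for p in P]); print(W[:,:2].round(4).tolist(),[round(np.linalg.norm(W[i]-W[i-1]),4) for i in range(4)])
E
```

```text
green top z73
[270 169  12  12 110] [275.5 174.6] [ 0.5175 -0.163   0.073 ]
[122 191  12  12 113] [127.8 196.4] [0.4701 0.2179 0.073 ]
green scene z73
[ 49 177  13  34 219] [ 54.6 194.3] [1.0173 0.1243 0.073 ]
[ 40 178   8  24  78] [ 43.1 186.9] [1.0767 0.112  0.073 ]
[196 277  13  12 121] [202.4 282.6] [0.4664 0.225  0.073 ]
blue
top [143  35  51  46 287] [172.5  59.7] [0.8519 0.1089 0.056 ]
[[0.8528, 0.1922], [0.9566, 0.1248], [0.8917, 0.0426], [0.7898, 0.1108]] [np.float64(0.103), np.float64(0.1237), np.float64(0.1048), np.float64(0.1225)]
top [ 48 113  31  25 314] [ 65.8 124.9] [0.6708 0.3932 0.056 ]
[[0.6707, 0.4413], [0.7203, 0.4099], [0.6823, 0.3592], [0.6333, 0.3909]] [np.float64(0.0628), np.float64(0.0587), np.float64(0.0633), np.float64(0.0583)]
top [ 353  158   46   29 1056] [375.4 171.1] [ 0.5235 -0.4295  0.056 ]
[[0.4962, -0.3622], [0.5626, -0.3728], [0.5479, -0.4969], [0.4816, -0.4851]] [np.float64(0.1237), np.float64(0.0673), np.float64(0.125), np.float64(0.0673)]
scene [267 139  26  17 232] [279.1 146.7] [ 0.5233 -0.4243  0.056 ]
[[0.5545, -0.3851], [0.5416, -0.5224], [0.4887, -0.4723], [0.5045, -0.3432]] [np.float64(0.0652), np.float64(0.1379), np.float64(0.0729), np.float64(0.1301)]
scene [ 75 278  26  27 372] [ 87.  290.1] [0.7    0.3377 0.056 ]
[[0.7389, 0.3449], [0.7132, 0.3029], [0.6619, 0.3341], [0.6878, 0.3735]] [np.float64(0.0585), np.float64(0.0493), np.float64(0.06), np.float64(0.0471)]
scene [115 351  15  22 158] [122.4 360.6] [0.5217 0.4346 0.056 ]
[[0.5439, 0.4309], [0.5339, 0.4185], [0.4976, 0.4408], [0.5076, 0.4525]] [np.float64(0.0423), np.float64(0.016), np.float64(0.0425), np.float64(0.0154)]
```

View pics/crop1.png

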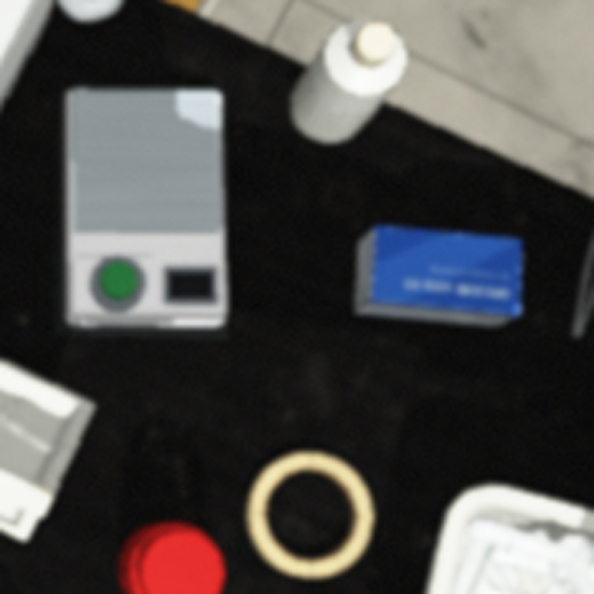

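The crop confirms it: the blue carton with white print has its top face at crop corners (376,228), (523,237), (520,316) and (372,307). The empty platter spans (70,90) to (222,232), and that scale's green button is at (119,281).

```bash
python3 - <<'E'
from h import *
c=cam("top"); s=cam("scene")
g=lambda a,b:(240+a/3.3,90+b/3.3)
W=np.array([onz(c,*g(*p),.056)[:2] for p in((376,228),(523,237),(520,316),(372,307))])
print("box",W.round(4).tolist(),W.mean(0).round(4),[np.linalg.norm(W[i]-W[i-1]).round(4) for i in range(4)])
e=W[0]+W[3]-W[1]-W[2]; print("long axis deg",np.degrees(np.arctan2(e[1],e[0])))
for z,P in((.038,((70,90),(222,90),(222,232),(75,232))),(.029,((66,90),(224,90))),(.049,((68,318),(226,318)))):
  W=np.array([onz(c,*g(*p),z)[:2] for p in P]); print("plat/hous",z,W.round(4).tolist(),W.mean(0).round(4))
h=cv2.cvtColor(s["img"],cv2.COLOR_RGB2HSV)
m=cv2.inRange(h,(45,70,30),(90,255,255)); m[:,:230]=0; m[:,290:]=0
ys,xs=np.nonzero(m); print("scene btn",len(xs),xs.mean(),ys.mean(),onz(s,xs.mean(),ys.mean(),.073))
for n,u,v,z in(("bottle cap",376/3.3+240,43/3.3+90,.164),("bottle base",238.+330/3.3,90+125/3.3,0),("tape",240+310/3.3,90+514/3.3,.018),("red",240+174/3.3,90+570/3.3,.125)): print(n,onz(c,u,v,z).round(3))
print("jar lid",onz(c,206/1.5,222/1.5,.163).round(3))
# lidded tray, machine heights
E
```

```text
box [[0.5576, -0.3748], [0.5472, -0.4932], [0.4827, -0.485], [0.493, -0.367]] [ 0.5201 -0.43  ] [np.float64(0.0651), np.float64(0.1189), np.float64(0.065), np.float64(0.1185)]
long axis deg 84.98516087546986
plat/hous 0.038 [[0.6861, -0.1322], [0.6831, -0.2591], [0.5616, -0.2529], [0.5646, -0.1325]] [ 0.6238 -0.1942]
plat/hous 0.029 [[0.6893, -0.1292], [0.6861, -0.2622]] [ 0.6877 -0.1957]
plat/hous 0.049 [[0.4915, -0.1241], [0.4883, -0.2509]] [ 0.4899 -0.1875]
scene btn 56 251.55357142857142 184.55357142857142 [ 0.51318886 -0.15437994  0.073     ]
bottle cap [ 0.673 -0.355  0.164]
bottle base [ 0.663 -0.351  0.   ]
tape [ 0.332 -0.315  0.018]
red [ 0.292 -0.192  0.125]
jar lid [0.573 0.172 0.163]
```

Everything matches the given sizes: the carton top measures 65×119 mm against 62×119, and the platter is about 122 mm. I'll move above the carton and turn the tool.

Call:
servo_tool(rows=[1, 0.388, 0.003, 0, 0, 0, -1, 1, 0.388, 0.003, 0, 0, 0, -1, 1, 0.388, 0.003, 0, 0, 0, -1, 1, 0.388, 0.003, 0, 0, 0, -1, 1, 0.388, 0.003, 0, 0, 0, -1, 1, 0.388, 0.003, 0, 0, 0, -1, 1, 0.388, 0.003, 0, 0, 0, -1, 1, 0.388, 0.003, 0, 0, 0, -1], force=30)

```text
t: 1.3
tool_pos: [0.5206, -0.4303, 0.2308]
ee_rot: [0.791, 0.611, -0.0, -0.0]
ft_force: [-0.2, -0.3, -0.2]
width: 0.0852
finger_force: 0.0
```

Call:
servo_tool(rows=[1, 0, 0, 0, 0, 0, -0.163, 1, 0, 0, 0, 0, 0, -0.163, 1, 0, 0, 0, 0, 0, -0.163])

```text
t: 1.68
tool_pos: [0.5196, -0.4312, 0.2315]
ee_rot: [0.738, 0.675, -0.0, 0.0]
ft_force: [-0.1, 0.6, -0.2]
width: 0.0857
finger_force: 0.0
```

```bash
python3 - <<'E'
from h import *
c=cam("wrist"); save(c,"w1.png",k=1.5); o=r.get_obs()
print(o["t"],o["tool_pos"],o["ee_rot"],c["vertical_fov"],c["cx"],c["cy"],c["cam_to_world"])
h=cv2.cvtColor(c["img"],cv2.COLOR_RGB2HSV); m=cv2.inRange(h,(100,120,60),(125,255,255))
ct=max(cv2.findContours(m,0,2)[0],key=cv2.contourArea)
P=cv2.boxPoints(cv2.minAreaRect(ct)); W=np.array([onz(c,*p,.056)for p in P])[:,:2]
print(P.round(0).tolist(),W.round(4).tolist(),W.mean(0),[np.linalg.norm(W[i]-W[i-1]).round(4) for i in range(4)])
E
```

```text
1.725 [ 0.51981535 -0.4310635   0.23144648] [ 7.37917697e-01  6.74890710e-01 -2.18800440e-05  3.12567979e-05] 65.53431078677275 253.8875147166436 190.9641509501223 [[ 0.99591074  0.08580874  0.02826069  0.52597949]
 [-0.09033074  0.95089625  0.29603494 -0.35511461]
 [-0.0014706  -0.29737718  0.95475895  0.37355118]
 [ 0.          0.          0.          1.        ]]
[[224.0, 217.0], [227.0, 109.0], [289.0, 111.0], [285.0, 219.0]] [[0.4792, -0.4819], [0.497, -0.3632], [0.5599, -0.3708], [0.5493, -0.4906]] [ 0.52133939 -0.426643  ] [np.float64(0.0707), np.float64(0.1201), np.float64(0.0633), np.float64(0.1203)]
```

View pics/w1.png

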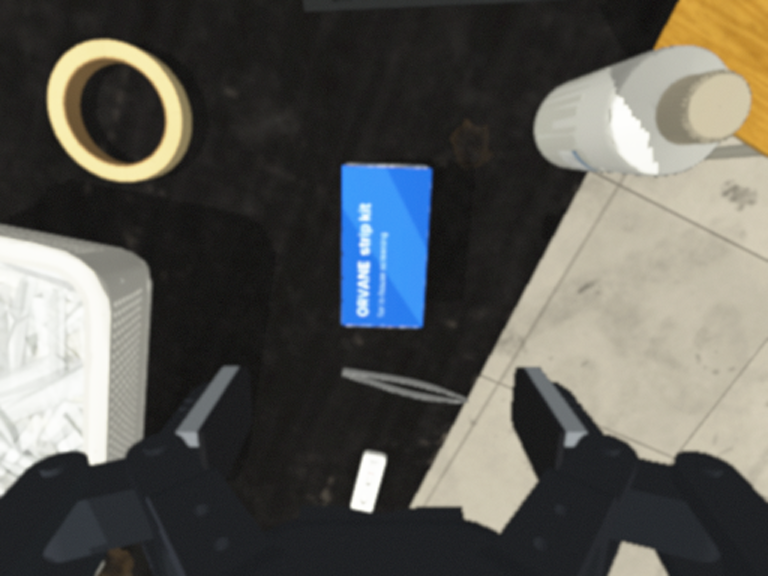

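The wrist view shows the carton midway between the fingers, with corners (in 512-wide pixels) at (227,109), (289,111), (285,219) and (224,217). Both views agree on its centre, (0.5205, -0.4285). I'll descend and grip.

Call:
servo_tool(rows=[1, 0.002, 0, 0.06, 0, 0, 0, 1, 0.002, 0, 0.12, 0, 0, 0, 1, 0.002, 0, 0.16, 0, 0, 0, 1, 0.002, 0, 0.19, 0, 0, 0, 1, 0.002, 0, 0.21, 0, 0, 0, 1, 0.002, 0, 0.223, 0, 0, 0, 1, 0.002, 0, 0.223, 0, 0, 0, 1, 0.002, 0, 0.223, 0, 0, 0])

```text
t: 2.72
tool_pos: [0.5212, -0.4291, 0.0094]
ee_rot: [0.737, 0.676, 0.0, 0.001]
ft_force: [0.2, -0.6, 0.8]
width: 0.0855
finger_force: 0.0
```

Call:
servo_tool(rows=[0.4, 0, 0, 0, 0, 0, 0, 0.4, 0, 0, 0, 0, 0, 0, 0.4, 0, 0, 0, 0, 0, 0, 0.4, 0, 0, 0, 0, 0, 0, 0.4, 0, 0, 0, 0, 0, 0, 0.4, 0, 0, 0, 0, 0, 0], force=30)

```text
t: 3.48
tool_pos: [0.5211, -0.429, 0.0094]
ee_rot: [0.737, 0.676, 0.0, 0.001]
ft_force: [-0.3, 0.7, 6.2]
width: 0.0618
finger_force: 33.0
```

Call:
servo_tool(rows=[0.4, 0, 0, -0.03, 0, 0, 0, 0.4, 0, 0, -0.08, 0, 0, 0, 0.4, 0, 0, -0.13, 0, 0, 0, 0.4, 0, 0, -0.16, 0, 0, 0, 0.4, 0, 0, -0.16, 0, 0, 0])

```text
t: 4.1
tool_pos: [0.5215, -0.4293, 0.1708]
ee_rot: [0.737, 0.676, 0.0, 0.002]
ft_force: [-0.6, -0.4, -1.6]
width: 0.0618
finger_force: 32.9
```

Call:
servo_tool(rows=[0.4, 0.03, 0, 0, 0, 0, 0, 0.4, 0.08, 0, 0, 0, 0, 0, 0.4, 0.13, 0, 0, 0, 0, 0, 0.4, 0.18, 0.02, 0, 0, 0, 0, 0.4, 0.22, 0.05, 0, 0, 0, 0, 0.4, 0.245, 0.075, 0, 0, 0, 0, 0.4, 0.245, 0.082, 0, 0, 0, 0, 0.4, 0.245, 0.082, 0, 0, 0, 0])

```text
t: 5.1
tool_pos: [0.6227, -0.1917, 0.1669]
ee_rot: [0.737, 0.676, -0.001, -0.001]
ft_force: [-1.4, -0.4, -0.6]
width: 0.0618
finger_force: 32.9
```

```bash
python3 - <<'E'
from h import *
o=r.get_obs(); print(o["t"],o["tool_pos"],o["ee_rot"],o["width"],o["finger_force"])
a=cam("top"); w=cam("wrist")
t=a["img"][80:270,200:420]; x=w["img"]
canvas=np.zeros((570,800,3),np.uint8); canvas[:380,:440]=cv2.resize(t,(440,380)); canvas[:270,440:]=cv2.resize(x,(360,270))
cv2.imwrite("pics/c1.png",canvas[:380,:,::-1])
E
```

```text
5.1 [ 0.62266959 -0.19171619  0.16688607] [ 7.36529117e-01  6.76405132e-01 -5.22925751e-04 -8.26813184e-04] 0.061838843338202214 32.900267243385315
```

View pics/c1.png

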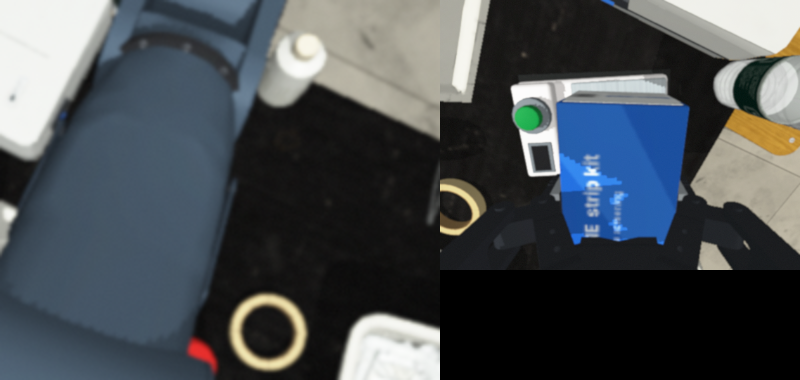

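In the wrist view the carton is held above the free scale, with the green button visible at about (125,166). The bottle and tape are unmoved in the top view. I'll check the button position from the wrist camera.

```bash
python3 - <<'E'
from h import *
w=cam("wrist"); h=cv2.cvtColor(w["img"],cv2.COLOR_RGB2HSV); m=cv2.inRange(h,(50,120,60),(80,255,255))
n,l,st,ce=cv2.connectedComponentsWithStats(m); i=1+st[1:,4].argmax()
print(st[i],ce[i],onz(w,*ce[i],.073)); b=onz(w,*ce[i],.073)
for u,v in((512,84),(668,74),(528,177)): print(onz(w,(u-440)*512/360,v*512/360,.029 if v<80 else .049))
for y in(-1,-3): 
  t=np.radians(y); print(b[:2]+np.array([[np.cos(t),-np.sin(t)],[np.sin(t),np.cos(t)]])@[.108,-.025])
E
```

```text
[ 107  150   39   35 1067] [125.66541706 166.7760075 ] [ 0.51967585 -0.16010135  0.073     ]
[ 0.49765222 -0.12224968  0.049     ]
[ 0.69062604 -0.12771001  0.029     ]
[ 0.48998659 -0.24815717  0.049     ]
[ 0.62722309 -0.1869824 ]
[ 0.62621944 -0.19071937]
```

The button is at about (0.519,-0.160), so the platter middle is at about (0.625,-0.190), matching the top view. I'll lower the carton.

Call:
servo_tool(rows=[0.4, 0.002, 0.002, 0.03, 0, 0, 0, 0.4, 0.002, 0.002, 0.06, 0, 0, 0, 0.4, 0.002, 0.002, 0.09, 0, 0, 0, 0.4, 0.002, 0.002, 0.11, 0, 0, 0, 0.4, 0.002, 0.002, 0.116, 0, 0, 0, 0.4, 0.002, 0.002, 0.116, 0, 0, 0, 0.4, 0.002, 0.002, 0.116, 0, 0, 0])

```text
t: 6.12
tool_pos: [0.626, -0.1899, 0.0534]
ee_rot: [0.737, 0.676, 0.0, 0.001]
ft_force: [0.3, 0.0, -0.8]
width: 0.0619
finger_force: 32.9
```

Call:
servo_tool(rows=[0.4, 0, 0, 0.001, 0, 0, 0, 0.4, 0, 0, 0.002, 0, 0, 0, 0.4, 0, 0, 0.002, 0, 0, 0])

```text
t: 6.5
tool_pos: [0.6254, -0.1896, 0.0503]
ee_rot: [0.737, 0.676, -0.0, -0.0]
ft_force: [0.3, -0.2, -0.2]
width: 0.0617
finger_force: 32.9
```

Call:
servo_tool(rows=[0.4, 0, 0, 0.001, 0, 0, 0, 0.4, 0, 0, 0.002, 0, 0, 0, 0.4, 0, 0, 0.003, 0, 0, 0, 0.4, 0, 0, 0.003, 0, 0, 0])

```text
t: 7.0
tool_pos: [0.6254, -0.1896, 0.0474]
ee_rot: [0.737, 0.676, 0.0, 0.0]
ft_force: [-1.3, 1.0, 2.3]
width: 0.0622
finger_force: 33.0
```

It's in contact: z matches and the force is starting to rise. I'll release and rise straight up.

Call:
servo_tool(rows=[0.76, 0, 0, 0, 0, 0, 0, 0.8, 0, 0, 0, 0, 0, 0, 0.85, 0, 0, 0, 0, 0, 0, 0.88, 0, 0, 0, 0, 0, 0, 0.88, 0, 0, 0, 0, 0, 0])

```text
t: 7.62
tool_pos: [0.6254, -0.1896, 0.0473]
ee_rot: [0.737, 0.676, 0.0, -0.0]
ft_force: [-0.6, -0.0, 0.4]
width: 0.0749
finger_force: 0.0
```

Call:
servo_tool(rows=[0.88, 0, 0, -0.02, 0, 0, 0, 0.88, 0, 0, -0.05, 0, 0, 0, 0.88, 0, 0, -0.1, 0, 0, 0, 0.88, 0, 0, -0.15, 0, 0, 0, 0.88, 0, 0, -0.15, 0, 0, 0])

```text
t: 8.25
tool_pos: [0.6272, -0.1903, 0.2033]
ee_rot: [0.737, 0.676, 0.002, 0.004]
ft_force: [0.0, -0.1, -0.1]
width: 0.0752
finger_force: 0.0
```

```bash
python3 - <<'E'
from h import *
o=r.get_obs(); print(o["t"],o["tool_pos"],o["width"])
w=cam("wrist"); save(w,"w2.png",k=1.5)
h=cv2.cvtColor(w["img"],cv2.COLOR_RGB2HSV)
m=cv2.inRange(h,(50,120,60),(80,255,255)); n,l,st,ce=cv2.connectedComponentsWithStats(m); i=1+st[1:,4].argmax()
print("btn",ce[i],onz(w,*ce[i],.073))
m=cv2.inRange(h,(100,120,60),(125,255,255)); ct=max(cv2.findContours(m,0,2)[0],key=cv2.contourArea)
P=cv2.boxPoints(cv2.minAreaRect(ct)); W=np.array([onz(w,*p,.094)for p in P])[:,:2]
print(P.round().tolist(),W.round(4).tolist(),W.mean(0))
E
```

```text
8.25 [ 0.6272271  -0.19031767  0.20330959] 0.07522925795417586
btn [134.51466993 160.62102689] [ 0.51925377 -0.16014655  0.073     ]
[[212.0, 245.0], [216.0, 116.0], [289.0, 118.0], [285.0, 247.0]] [[0.5835, -0.2417], [0.6018, -0.1254], [0.6613, -0.1324], [0.6515, -0.2502]] [ 0.62450874 -0.18743239]
```

View pics/w2.png

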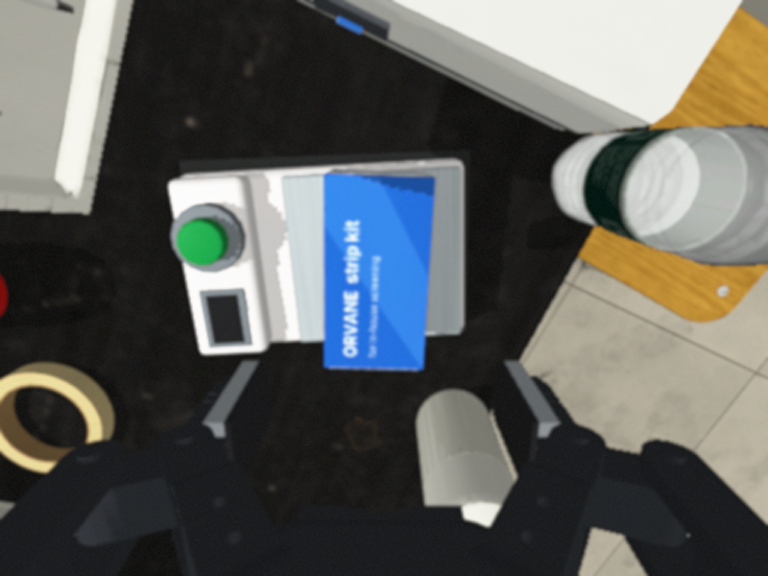

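The carton lies flat on the platter with its middle at (0.6245,-0.188), well within 30 mm. The button is at (134,161) px, about (0.518,-0.161), and it is up. I'll shut the fingers and go above the button.

Call:
servo_tool(rows=[0, 0.01, -0.05, 0, 0, 0, 0, 0, 0.019, -0.09, 0, 0, 0, 0, 0, 0.019, -0.111, 0, 0, 0, 0, 0, 0.019, -0.111, 0, 0, 0, 0, 0, 0.019, -0.111, 0, 0, 0, 0, 0, 0.019, -0.111, 0, 0, 0, 0, 0, 0.019, -0.111, 0, 0, 0, 0])

```text
t: 9.18
tool_pos: [0.5167, -0.1613, 0.197]
ee_rot: [0.737, 0.676, -0.0, -0.0]
ft_force: [-0.0, -0.1, -0.4]
width: 0.0003
finger_force: 0.0
```

Call:
servo_tool(rows=[0, 0, 0, 0.04, 0, 0, 0, 0, 0, 0, 0.08, 0, 0, 0, 0, 0, 0, 0.1, 0, 0, 0, 0, 0, 0, 0.1, 0, 0, 0, 0, 0, 0, 0.1, 0, 0, 0])

```text
t: 9.8
tool_pos: [0.517, -0.1615, 0.0982]
ee_rot: [0.737, 0.676, 0.0, 0.001]
ft_force: [0.2, 0.5, -0.1]
width: -0.0001
finger_force: 0.0
```

```bash
python3 - <<'E'
from h import *
o=r.get_obs(); print(o["t"],o["tool_pos"],o["width"],o["ft_force"])
w=cam("wrist"); save(w,"w3.png",k=1.5); s=cam("scene")
print(proj(w,o["tool_pos"]),proj(w,(.518,-.161,.073)))
E
```

```text
9.8 [ 0.51703823 -0.161487    0.09817044] -7.76346561614512e-05 [ 0.18675082  0.4656916  -0.05677105]
(np.float64(255.351630120792), np.float64(248.7008379396768)) (np.float64(256.67316593447674), np.float64(227.98634343613))
```

View pics/w3.png

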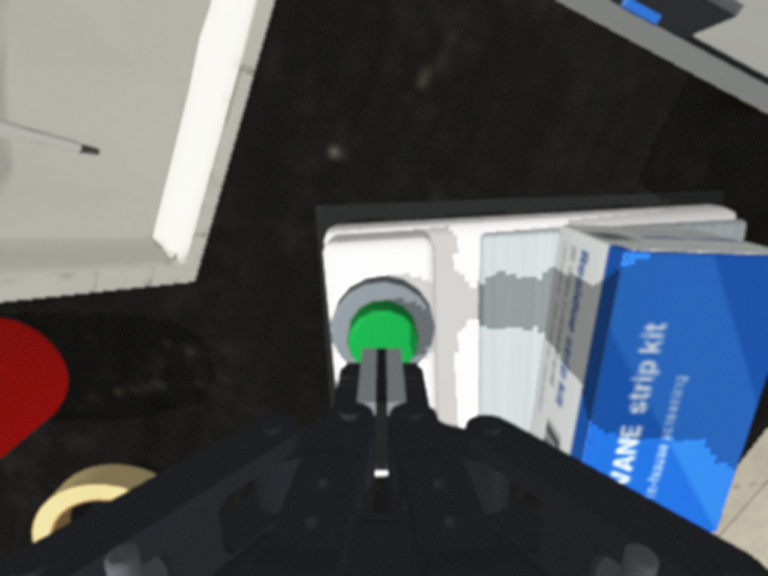

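The shut fingertips are above the green button, which is at about (255,228) px, and the carton is clear to the right. I'll press.

Call:
servo_tool(rows=[0, 0.001, 0.001, 0.012, 0, 0, 0, 0, 0.001, 0.001, 0.02, 0, 0, 0, 0, 0.001, 0.001, 0.026, 0, 0, 0, 0, 0.001, 0.001, 0.03, 0, 0, 0, 0, 0.001, 0.001, 0.032, 0, 0, 0, 0, 0.001, 0.001, 0.032, 0, 0, 0])

```text
t: 10.65
tool_pos: [0.5173, -0.1602, 0.0653]
ee_rot: [0.737, 0.676, -0.0, -0.0]
ft_force: [-3.4, 1.4, 4.5]
width: 0.0001
finger_force: 2.3
```

Call:
servo_tool(rows=[0, 0, 0, 0.001, 0, 0, 0, 0, 0, 0, 0.002, 0, 0, 0, 0, 0, 0, 0.002, 0, 0, 0])

```text
t: 11.02
tool_pos: [0.5175, -0.1603, 0.0648]
ee_rot: [0.737, 0.676, 0.0, 0.0]
ft_force: [-8.7, 4.6, 23.7]
width: 0.0004
finger_force: 11.2
```

At 23.7 N it is hard on the stop, so the button is fully down. I'll release it and retreat upward.

Call:
servo_tool(rows=[0, 0, 0, -0.005, 0, 0, 0, 0, 0, 0, -0.02, 0, 0, 0, 0, 0, 0, -0.06, 0, 0, 0, 0, 0, 0, -0.11, 0, 0, 0, 0, 0, 0, -0.15, 0, 0, 0, 0, 0, 0, -0.15, 0, 0, 0, 0, 0, 0, -0.15, 0, 0, 0])

```text
t: 11.9
tool_pos: [0.5172, -0.1603, 0.2129]
ee_rot: [0.737, 0.676, -0.0, -0.0]
ft_force: [-0.6, 0.5, -0.3]
width: 0.0001
finger_force: 0.0
```

```bash
python3 - <<'E'
from h import *
o=r.get_obs(); print(o["t"],o["tool_pos"],o["ft_force"])
w=cam("wrist"); s=cam("scene")
canvas=np.zeros((300,800,3),np.uint8); canvas[:,:400]=cv2.resize(w["img"],(400,300)); canvas[:,400:]=cv2.resize(s["img"][110:290,120:360],(400,300)); cv2.imwrite("pics/c2.png",canvas[:,:,::-1])
h=cv2.cvtColor(w["img"],cv2.COLOR_RGB2HSV)
m=cv2.inRange(h,(100,120,60),(125,255,255)); ct=max(cv2.findContours(m,0,2)[0],key=cv2.contourArea)
P=cv2.boxPoints(cv2.minAreaRect(ct)); print(P.round().tolist(),np.array([onz(w,*p,.094)for p in P]).mean(0))
m=cv2.inRange(h,(50,120,60),(80,255,255)); n,l,st,ce=cv2.connectedComponentsWithStats(m); i=1+st[1:,4].argmax(); print(onz(w,*ce[i],.073))
E
```

```text
11.9 [ 0.51718075 -0.16027919  0.21290153] [-0.63001271  0.45171734 -0.29922266]
[[329.0, 260.0], [346.0, 132.0], [418.0, 141.0], [402.0, 269.0]] [ 0.6252985  -0.18785582  0.094     ]
[ 0.51688456 -0.15976449  0.073     ]
```

View pics/c2.png

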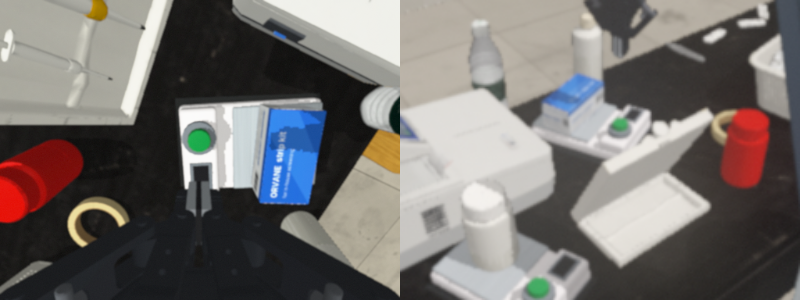

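The carton rests flat on the free platter, the button is up, the arm is clear, and the jar, bottle and tape are in place.

```bash
python3 -c "
from h import *
print(workorder.sign_off())"
```

```text
the job is handed in; nothing more can be done
None
```

The carton lies flat on the free scale's platter, about 2–3 mm from its middle, and that scale's green button was pressed fully down and let up again; the job is handed in, but sign-off returned no verdict.

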